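Set the work-rest leg to its mark and clamp it

TASK

Set up the work rest: lift its leg up and off the forked hook, lower it into the clamp sleeve of the round-footed stand until the ring mark on the leg is level with the top of the sleeve, and hold it there while you swing the cam lever round to its stop. Finish still gripping the leg at the mark with the lever fully closed: do not let go of it, and leave the hexagon nut, the flanged bush and the spring clamp beside the work where they lie.

Things in the scene. Friction and masses are not known exactly. Their poses are not given: they have to be found in the camera images.
- leg: Sliding leg of the work rest: round steel tube, 22 mm diameter, 140 mm long; lower 8 mm a black cone foot (15 mm at its end). Origin at the centre of its lower end, z up along the tube. A collar (30 mm diameter, 82 to 89 mm above the lower end) rests on the hook's prongs. About 0.28 kg. In the sleeve it is loose: it drops onto the collar if not held, and turns freely about its axis
- leg_top (a point): top end of the leg, on its axis, 140 mm above the lower end. The plain tube between the collar (89 mm) and here, its last 10 mm a rounded black cap, is the place to grip from above, with fingertips a few mm above the collar
- leg_mark (a point): centre, on the tube's axis, of the leg's ring mark: a dark groove 2.5 mm wide round the tube, 70 mm above the lower end, 12 mm below the collar
- hook_stand: Dark plate, square upright and flat steel forked hook. Origin on the worktop below the hung leg's axis. The fork's two prongs (8 mm wide, 25 mm apart inside, top 125 mm above the worktop) run along its x, mouth towards -x; the upright is 88 mm behind (+x), 131 mm high. Prong tips, 22 to 26 mm in front of the leg's axis, turn up 8 mm: lift the leg 20 mm, then take it out towards -x
- rest_stand: Stand of the work rest, heavy, does not move: round grey foot (110 mm) with an upright sleeve, whose bore takes the leg from above with about 2 mm of play all round and is over 83 mm deep. Origin on the worktop on the bore's axis, z up. The clamp collar round the sleeve's top is 45 mm in diameter
- sleeve_top (a point): centre of the sleeve's mouth, on the bore's axis, 105 mm above the worktop; the leg's mark must come level with it
- cam_lever (a joint): 0 open to 0.9 rad closed at its stop, where two pads grip the leg. Turns about the bore's axis, anticlockwise from above as it grows; stays where left (eases 0.05 off the stop); needs 0.1 to 0.4 Nm. A finger gripping the leg just above its collar can push the handle with its flank: turn gripper and leg together (a 22 mm wide finger touches it with its middle about 50 degrees behind)
- lever_top (a point): middle of the top of the lever's upright handle, 34 mm from the bore's axis: a dark vertical blade 18 to 51 mm from the axis (29 to 51 mm below the sleeve's top), 8 mm thick, rising to 50 mm above the sleeve's top. Its direction from the bore's axis shows how the lever stands
- spring_clamp: bystander: red spring clamp lying on its side, 109 x 67 x 24 mm, at the left
- hex_nut: bystander: steel hexagon nut, 30 x 35 x 15 mm, between the two stands
- flanged_bush: bystander: grey flanged bush, 41 mm wide, 33 mm high, at the right

How it is judged (in metres and radians):
On the way, in this order (a step that is already met when the one before it is completed fails the run):
1. the leg is lifted clear of the hook, held by the fingers (contact force between the fingers and leg above 1 N and contact force between leg and hook_stand below 0.05 N and horizontal distance between leg and hook_stand above 0.05 m), for 0.1 s.
2. the leg is in the sleeve and held at its mark while the lever is still open (contact force between the fingers and leg above 1 N and horizontal distance between leg_mark and sleeve_top below 0.006 m and z of leg_mark in the frame of sleeve_top between -0.005 and 0.005 m and value of joint cam_lever below 0.3 rad), for 0.1 s.
At the end, for the whole second after the job is handed in: The lever is closed (0.80 rad or more of 0.9), the leg stands in the sleeve with its ring mark within 5 mm of the level of the sleeve's top, at rest, and the fingers still grip it (more than 1 N); lever, leg and stand may be touched (value of joint cam_lever above 0.8 rad and z of leg_mark in the frame of sleeve_top between -0.005 and 0.005 m and horizontal distance between leg_mark and sleeve_top below 0.006 m and angle between leg's own z axis and vertical below 0.1 rad and contact force between the fingers and leg above 1 N and linear speed of leg below 0.02 m/s); the arm keeps its last pose, push and grip.
It fails at once if the lever is worked while the leg is not held at its mark (value of joint cam_lever above 0.4 rad and (contact force between the fingers and leg below 0.3 N or z of leg_mark in the frame of sleeve_top below -0.008 m or z of leg_mark in the frame of sleeve_top above 0.008 m)).
It fails at once if a bystander is disturbed (distance of any of spring_clamp, hex_nut, flanged_bush from where it was at the start of the episode above 0.02 m).
It also fails if it takes over 53 s, if anything falls off the work surface, if the arm or the gripper's body presses on something with over 40 N, if the wrist force passes 120 N, or if a joint passes its speed limit or range.

ROBOT

A 6-joint arm with a two-finger parallel gripper is mounted at the origin on a cart in front of the work surface, level with it; the furniture and walls round the work are solid. World frame = base frame: x ahead of the robot, y to its left, z up, the work surface at z = 0. Lengths are in m, angles in degrees, forces in N, time in s.
With the tool pointing down it reaches from about 0.25 to 0.725 m from the base axis. Payload 9.7 kg.
Tool frame: the origin (TCP) lies midway between the tips of the shut fingers; the grasp point (between the pads) lies 19 mm behind it; z points along the fingers, y is the line along which they close (so a half turn about z gives the same grasp; the last joint's range is limited). The gripper opens to 85 mm and grips with 20 to 120 N. Pads are 22 mm wide; open, the fingers measure 114 mm over their backs; the gripper's body (76 mm by 85 mm) begins 54 mm behind the grasp point. The pads swing forward as they close: fully open they stand 13 mm farther back than shut.
Start: joints at [72.536, 4.979, 10.078, 95.1, 0, 90], TCP at [0.165, 0.525, 0.231] pointing down, gripper open.
Joint ranges: [-179.16, 179.16], [-48.56, 103.87], [-65.8, 70.77], [-126.05, 130.52], [-82.76, 87.17], [-180, 180]. Speed limits (degrees/s): [127.2, 127.2, 147.25, 180, 180, 180].

INTERFACE

Orientations are given as [roll, pitch, yaw] about the fixed x, y, z axes, in that order (R = Rz(yaw) Ry(pitch) Rx(roll)).
In Python, from workcell import * gives the robot as it stands.
- The arm moves only by the tool servo_tool, never from a script. Its argument "moves" is a list of rows, each a list of 4 numbers: the shift along the world's x, y, z in parts of the range, where 1.0 means 100 cm, then the turn about the world's z in shares of pi/2 rad (1.0 is pi/2 rad). A call has 1 to 20 rows; each row is the pose to reach, as a shift and turn from the pose commanded when the call began; what a row does not reach only later rows make up. A row lasts 1/12 s, in which the tool goes at most 41.7 mm and 7.16 degrees, less where a joint would pass 70% of its speed; a pose out of reach is approached as far as the arm can. A call with a gripper value outside its range is refused whole. "claw" is the closure, from 0 (fully open) to 1 (shut), set as the call begins (left out, the last holds). The fingers move at their own pace and stop on an object; "force" is the grip in N (left out, the last holds). Time passes only in rows, so rows that repeat a pose let the fingers close. It gives the time, the measured TCP pose, the force, the opening and the grip force at its end, in the units of the state.
- get_obs(): the state, without advancing time (a new reading comes with each control period).
- camera(name): name is "side" or "top"; returns the picture (480x640x3 uint8, red, green, blue); there is no depth.
- get_calibration(name): a dict with "fx", "fy", "cx", "cy" (pixels), "rvec" (rotation vector, rad) and "tvec" (3), from world to camera coordinates, as OpenCV has them. Camera axes: x right, y down, z forward; pixel columns grow to the right and rows downward; lengths in m; the calibration is good to about 2 mm. A picture is of the moment at which its call begins. get_calibration takes no time and is no camera call.
- job_done(): hands the job in; it is judged then, once.
The state is a dict: "time": time; "q": joint angles; "qd": joint speeds; "joint_efforts": joint torques, N m; "ee_pos": TCP position; "tcp_rot": TCP orientation; "wrist_force": force on the tool from outside, world axes, zero at the start; "torque": the same for the moment, N m; "opening": finger opening in m; "grasp_force": force on a finger pad.
Only numpy, scipy, OpenCV 4.12 (cv2) and the standard library are available. Lean on these libraries where they do the work, as an engineer would, in place of code of your own. Each camera call takes 0.05 s, during which the arm holds its last target. There are 200 camera calls.

## Working session

There is one attempt and no reset: what is moved stays moved. The work goes in short steps, Python scripts to look and compute and a tool call to move; the robot and the scene stay as the last step left them, time stands still between calls to the robot, and variables do not carry over. Pictures are saved under pics/ and viewed, at most 13 in all, crops included, and the job is handed in when it is done.

Besides the shell and the picture viewer there is one more tool, called after ">>>" by a JSON object that holds its "op" and its "data", one argument or row to a line. servo_tool: Moves the arm, as the interface text tells. Its arguments: {"type":"object","properties":{"moves":{"type":"array","items":{"type":"array","items":{"type":"number"}}},"claw":{"type":"number"},"force":{"type":"number"}},"required":["moves"]}

```bash
mkdir -p pics; cat > h.py <<'E'
from workcell import *
import numpy as np, cv2
def snap(n,f):
    im=camera(n); cv2.imwrite('pics/'+f,im[:,:,::-1]); return im
def ray(n,u,v):
    c=get_calibration(n); R=cv2.Rodrigues(np.array(c['rvec'],float))[0]; t=np.array(c['tvec'],float).ravel()
    d=R.T@np.array([(u-c['cx'])/c['fx'],(v-c['cy'])/c['fy'],1]); return -R.T@t,d
def onz(n,u,v,z):
    o,d=ray(n,u,v); return o+d*(z-o[2])/d[2]
def two(u1,u2):
    o1,d1=ray('side',*u1); o2,d2=ray('top',*u2)
    s=np.linalg.lstsq(np.c_[d1,-d2],o2-o1,rcond=None)[0]
    a=o1+d1*s[0]; b=o2+d2*s[1]; return (a+b)/2,np.linalg.norm(a-b)
def proj(n,P):
    c=get_calibration(n); K=np.array([[c['fx'],0,c['cx']],[0,c['fy'],c['cy']],[0,0,1.]])
    return cv2.projectPoints(np.array(P,float).reshape(-1,3),np.array(c['rvec'],float),np.array(c['tvec'],float),K,None)[0].reshape(-1,2)
E
python3 - <<'E'
from h import *
np.set_printoptions(precision=3,suppress=True)
snap('side','s0.png');snap('top','t0.png')
for n in('side','top'): print(n,get_calibration(n),ray(n,320,240))
print(get_obs())
E
```

```text
side {'fx': 544.4519168477275, 'fy': 544.4519168477275, 'cx': 325.80109041216633, 'cy': 238.87697450416672, 'rvec': array([ 2.18 , -0.325,  0.141]), 'tvec': array([-0.392,  0.203,  1.372])} (array([ 0.112, -1.064,  0.966]), array([ 0.209,  0.78 , -0.59 ]))
top {'fx': 572.5456351835488, 'fy': 572.5456351835488, 'cx': 315.56606059536585, 'cy': 240.09593816520544, 'rvec': array([ 2.142, -2.208,  0.119]), 'tvec': array([0.028, 0.431, 1.385])} (array([0.292, 0.032, 1.42 ]), array([ 0.099, -0.019, -0.995]))
{'time': 0.1, 'q': array([72.534,  5.007, 10.039, 95.1  , -0.002, 90.   ]), 'qd': array([ 0.033, -0.028,  0.041, -0.05 ,  0.153,  0.083]), 'joint_efforts': array([  0.   , -52.156,  46.566,   0.016,  -0.   ,   0.   ]), 'ee_pos': array([0.165, 0.524, 0.231]), 'tcp_rot': array([-179.932,    0.002,  162.535]), 'wrist_force': array([ 0.759, -0.151, -0.851]), 'torque': array([ 0.006, -0.034, -0.021]), 'grasp_force': 0.0, 'opening': 0.08530126597820789}
```

View pics/s0.png

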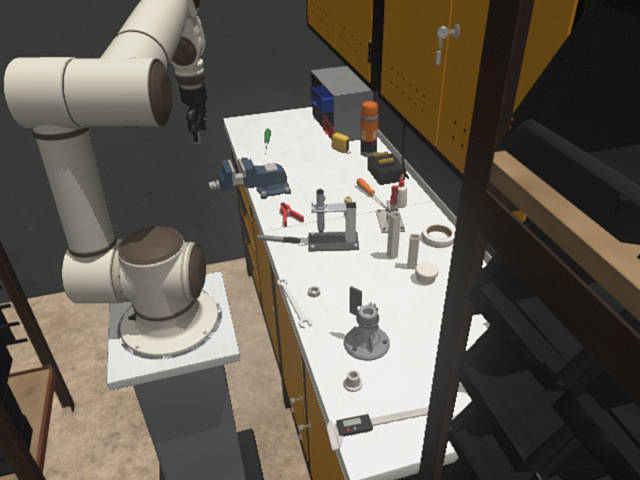

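View pics/t0.png

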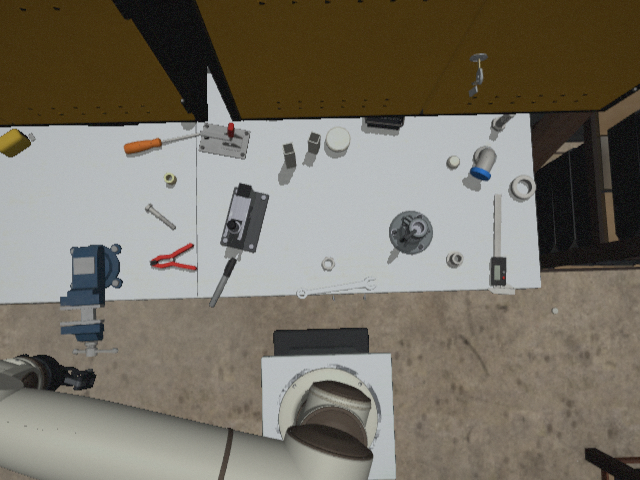

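The side view shows the hung leg at about (320,200), the upright at (350,220) and the rest stand at (368,330) with its handle at (355,300). In the top view the leg is at about (234,227) and the stand at (410,232). I'll enlarge these areas.

```bash
python3 - <<'E'
from h import *
s=cv2.imread('pics/s0.png');t=cv2.imread('pics/t0.png')
def c(i,u,v,w,h,k):return cv2.resize(i[v:v+h,u:u+w],None,fx=k,fy=k,interpolation=cv2.INTER_CUBIC)
o=np.vstack([np.hstack([c(s,300,180,80,60,5),c(s,330,280,80,60,5)]),np.hstack([c(t,205,180,80,60,5),c(t,370,200,80,60,5)])])
cv2.imwrite('pics/c0.png',o)
E
```

```text
(no output)
```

View pics/c0.png

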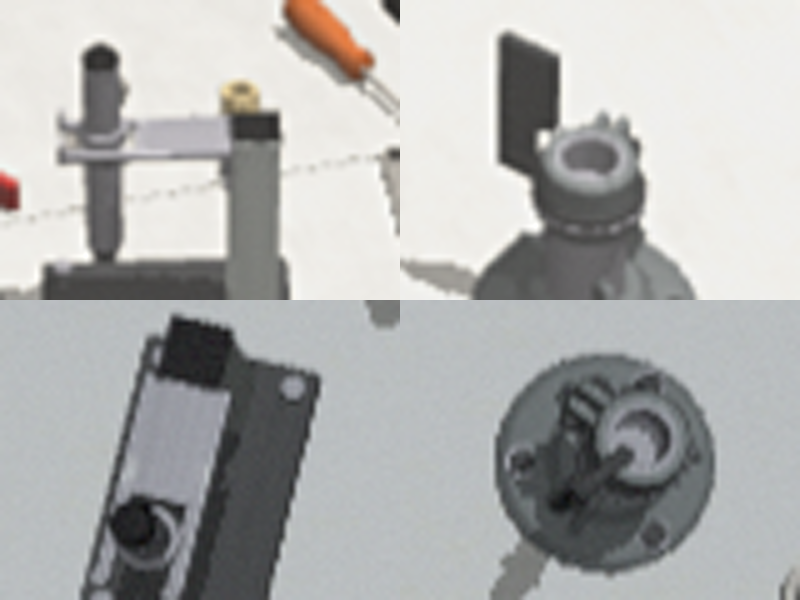

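```bash
python3 - <<'E'
from h import *
np.set_printoptions(precision=4,suppress=True)
print('leg',onz('side',320.1,190,.183),onz('top',231.4,225,.182),two((320.1,190),(231.4,225)))
print('leg collar',onz('side',320.5,206.5,.129))
a=onz('side',368,311.4,.105);b=onz('top',419,227.4,.105)
print('slv',a,b,two((368,311.4),(419,227.4)))
# foot ellipse check
print('foot top',onz('top',(605-400)/5+370,(462-300)/5+200,.015))
print('lever',onz('side',356,288.7,.155), onz('side',350,286.8,.155),onz('side',361.6,291,.155))
for p in[(560,505),(632,455),(578,490)]:print(onz('top',(p[0]-400)/5+370,(p[1]-300)/5+200,.155))
# fork edges direction in top view z=.125
f=lambda u,v,z:onz('top',u/5+205,(v-300)/5+180,z)
print('hook',f(155,385,.125),f(90,560,.125),f(232,390,.125),f(175,585,.125)); print('upr',f(198,348,.131))
# bystanders
print('nut',onz('top',328,264,.015),'bush',onz('top',455,259,.033),'clamp',onz('top',175,258,.02))
print('others', onz('top',232,262,.02),onz('top',210,305,.02),onz('top',290,155,.1),onz('top',314,143,.06))
E
```

```text
leg [0.4531 0.1959 0.183 ] [0.4538 0.1994 0.182 ] (array([0.4541, 0.1996, 0.1807]), np.float64(0.00014319176951566788))
leg collar [0.4528 0.1952 0.129 ]
slv [ 0.4438 -0.2242  0.105 ] [ 0.4456 -0.2241  0.105 ] (array([ 0.4448, -0.224 ,  0.1047]), np.float64(0.0016606383257727058))
foot top [ 0.4442 -0.2212  0.015 ]
lever [ 0.424  -0.1962  0.155 ] [ 0.4132 -0.186   0.155 ] [ 0.4333 -0.2073  0.155 ]
[ 0.4104 -0.1751  0.155 ]
[ 0.4318 -0.2082  0.155 ]
[ 0.4169 -0.1834  0.155 ]
hook [0.5255 0.1956 0.125 ] [0.4458 0.2264 0.125 ] [0.5222 0.1605 0.125 ] [0.4332 0.1881 0.125 ]
upr [0.541 0.175 0.131]
nut [ 0.3721 -0.0134  0.015 ] bush [ 0.3741 -0.3221  0.033 ] clamp [0.3977 0.3603 0.02  ]
others [0.3838 0.2213 0.02  ] [0.2809 0.2763 0.02  ] [0.6264 0.0703 0.1   ] [0.6646 0.0125 0.06  ]
```

The measured points agree with the given sizes: the upright is 0.09 m from the leg axis, and the lever handle has radius 34 mm, pointing at about 126°.

- **Leg:** (0.4535, 0.198).
- **Sleeve:** (0.4445, -0.224).

Next I move above the leg with the yaw at 140°.

The manual's scale: shifts go in shares of 100 cm and turns go in shares of pi/2 rad. Converting my numbers, -32.6 cm / 100 = -0.326, -29.4 cm / 100 = -0.294, -0.393 rad / 1.5708 = -0.2502.

>>> {"op": "servo_tool", "data": {
  "moves": [
    [0.029, -0.033, 0.005, -0.0255],
    [0.058, -0.065, 0.01, -0.0509],
    [0.087, -0.098, 0.015, -0.0764],
    [0.116, -0.13, 0.02, -0.1019],
    [0.144, -0.163, 0.02, -0.1273],
    [0.173, -0.196, 0.02, -0.1528],
    [0.202, -0.228, 0.02, -0.1783],
    [0.231, -0.261, 0.02, -0.2037],
    [0.26, -0.294, 0.02, -0.2292],
    [0.289, -0.326, 0.02, -0.2502],
    [0.289, -0.326, 0.02, -0.2502],
    [0.289, -0.326, 0.02, -0.2502],
    [0.289, -0.326, 0.02, -0.2502]
  ],
  "claw": 0,
  "force": 40
}}

```text
time: 1.18
ee_pos: [0.4545, 0.1977, 0.2508]
tcp_rot: [-179.9, -0.0, 139.9]
wrist_force: [0.0, 0.5, -0.0]
opening: 0.0854
grasp_force: 0.0
```

```bash
python3 - <<'E'
from h import *
o=get_obs();print({k:np.round(o[k],3) for k in('time','q','ee_pos','tcp_rot','wrist_force')})
s=snap('side','s1.png');t=snap('top','t1.png')
def c(i,u,v,w,h,k):return cv2.resize(i[v:v+h,u:u+w],None,fx=k,fy=k,interpolation=cv2.INTER_CUBIC)[:,:,::-1]
cv2.imwrite('pics/c1.png',np.hstack([c(s,270,110,100,130,4),c(t,180,160,100,130,4)]))
print(proj('side',o['ee_pos']),proj('top',o['ee_pos']))
E
```

```text
{'time': np.float64(1.183), 'q': array([ 2.3500e+01, -1.9410e+00,  5.1880e+00,  9.7192e+01,  8.0000e-03,
        6.3628e+01]), 'ee_pos': array([0.454, 0.198, 0.251]), 'tcp_rot': array([-1.79947e+02, -3.50000e-02,  1.39872e+02]), 'wrist_force': array([ 0.024,  0.463, -0.008])}
[[319.81204791 168.11701164]] [[227.65302221 220.45691818]]
```

View pics/c1.png

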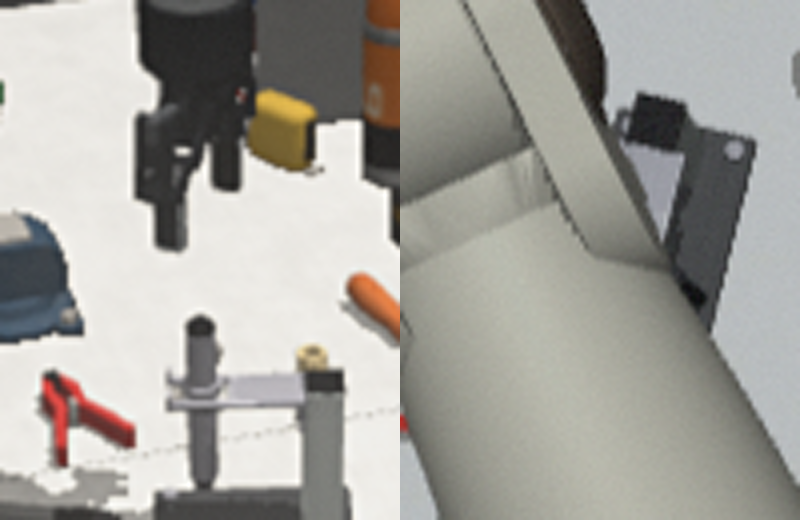

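The side crop shows the fingertips at (170,245) and (228,185). They straddle the leg, whose cap is at (200,325), so the tool is centred. Now I lower and close.

In the tool's units: -11.3 cm / 100 = -0.113, -10.5 cm / 100 = -0.105.

>>> {"op": "servo_tool", "data": {
  "moves": [
    [0, 0, -0.02, 0],
    [0, 0, -0.045, 0],
    [0, 0, -0.07, 0],
    [0, 0, -0.09, 0],
    [0, 0, -0.105, 0],
    [0, 0, -0.113, 0],
    [0, 0, -0.113, 0],
    [0, 0, -0.113, 0]
  ]
}}

```text
time: 1.95
ee_pos: [0.4537, 0.1993, 0.1388]
tcp_rot: [180.0, 0.0, 140.1]
wrist_force: [0.2, -0.2, 0.4]
opening: 0.0856
grasp_force: 0.0
```

>>> {"op": "servo_tool", "data": {
  "moves": [
    [0, 0, 0, 0],
    [0, 0, 0, 0],
    [0, 0, 0, 0],
    [0, 0, 0, 0],
    [0, 0, 0, 0],
    [0, 0, 0, 0],
    [0, 0, 0, 0],
    [0, 0, 0, 0],
    [0, 0, 0, 0],
    [0, 0, 0, 0],
    [0, 0, 0, 0],
    [0, 0, 0, 0]
  ],
  "claw": 1,
  "force": 40
}}

```text
time: 2.95
ee_pos: [0.4545, 0.199, 0.1387]
tcp_rot: [179.9, 0.0, 140.0]
wrist_force: [3.2, 4.2, 4.9]
opening: 0.0212
grasp_force: 39.3
```

In the tool's units: 3 cm / 100 = 0.03, 2.8 cm / 100 = 0.028.

>>> {"op": "servo_tool", "data": {
  "moves": [
    [0, 0, 0.007, 0],
    [0, 0, 0.015, 0],
    [0, 0, 0.022, 0],
    [0, 0, 0.028, 0],
    [0, 0, 0.03, 0],
    [0, 0, 0.03, 0],
    [0, 0, 0.03, 0],
    [0, 0, 0.03, 0]
  ]
}}

```text
time: 3.62
ee_pos: [0.4538, 0.1988, 0.168]
tcp_rot: [-180.0, -0.0, 140.0]
wrist_force: [-0.3, 5.2, -0.4]
opening: 0.0209
grasp_force: 40.2
```

```bash
python3 - <<'E'
from h import *
o=get_obs();print({k:np.round(o[k],3) for k in('time','ee_pos','wrist_force','torque')})
s=snap('side','s2.png')
i=s[150:250,270:380,::-1]
cv2.imwrite('pics/c2.png',cv2.resize(i,None,fx=6,fy=6,interpolation=cv2.INTER_CUBIC))
E
```

```text
{'time': np.float64(3.617), 'ee_pos': array([0.454, 0.199, 0.168]), 'wrist_force': array([-0.318,  5.17 , -0.378]), 'torque': array([ 1.266,  0.051, -0.04 ])}
```

View pics/c2.png

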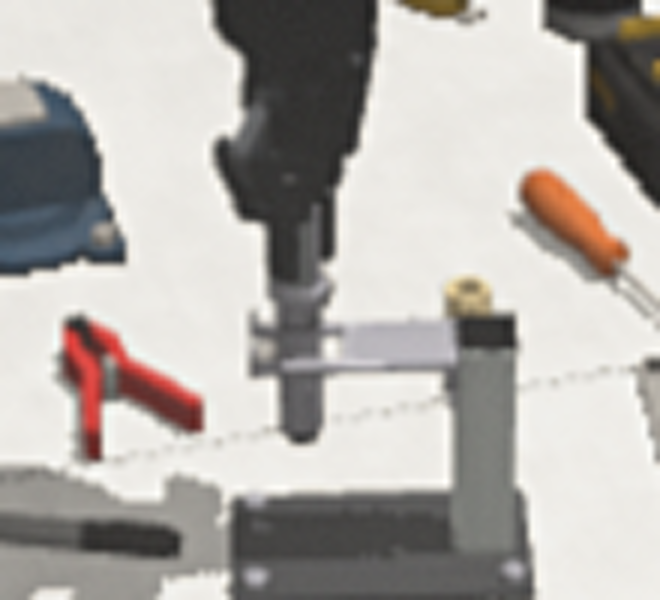

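The crop shows the leg lifted. Its collar, at (302,290), is above the prongs and the foot is at (298,435), nearly vertical. The sideways force of about 5 N means it rubs one prong, so I shift 1 mm towards +y and lift it straight clear.

In the tool's units: 10.2 cm / 100 = 0.102, 9.5 cm / 100 = 0.095.

>>> {"op": "servo_tool", "data": {
  "moves": [
    [0, 0.001, 0, 0],
    [0, 0.0015, 0.01, 0],
    [0, 0.0015, 0.025, 0],
    [0, 0.0015, 0.04, 0],
    [0, 0.0015, 0.06, 0],
    [0, 0.0015, 0.08, 0],
    [0, 0.0015, 0.095, 0],
    [0, 0.0015, 0.102, 0],
    [0, 0.0015, 0.102, 0],
    [0, 0.0015, 0.102, 0]
  ]
}}

```text
time: 4.5
ee_pos: [0.4541, 0.1999, 0.2699]
tcp_rot: [-180.0, 0.0, 140.0]
wrist_force: [0.7, -0.1, -2.2]
opening: 0.0208
grasp_force: 39.8
```

In the tool's units: -42.4 cm / 100 = -0.424, -42 cm / 100 = -0.42.

>>> {"op": "servo_tool", "data": {
  "moves": [
    [-0.005, -0.02, 0, 0],
    [-0.01, -0.05, 0, 0],
    [-0.01, -0.08, 0, 0],
    [-0.01, -0.11, 0, 0],
    [-0.01, -0.14, 0, 0],
    [-0.01, -0.17, 0, 0],
    [-0.01, -0.2, 0, 0],
    [-0.01, -0.23, 0, 0],
    [-0.01, -0.26, 0, 0],
    [-0.01, -0.29, 0, 0],
    [-0.01, -0.32, 0, 0],
    [-0.01, -0.35, 0, 0],
    [-0.01, -0.38, 0, 0],
    [-0.01, -0.405, 0, 0],
    [-0.01, -0.42, 0, 0],
    [-0.01, -0.424, 0, 0],
    [-0.01, -0.424, 0, 0],
    [-0.01, -0.424, 0, 0],
    [-0.01, -0.424, 0, 0]
  ]
}}

```text
time: 6.08
ee_pos: [0.444, -0.223, 0.27]
tcp_rot: [-180.0, -0.0, 140.1]
wrist_force: [0.6, -0.0, -2.0]
opening: 0.0209
grasp_force: 39.8
```

```bash
python3 - <<'E'
from h import *
o=get_obs();print({k:np.round(o[k],3) for k in('time','q','ee_pos','tcp_rot','wrist_force','torque')})
s=snap('side','s3.png')
i=s[230:360,310:430,::-1]
cv2.imwrite('pics/c3.png',cv2.resize(i,None,fx=4.6,fy=4.6,interpolation=cv2.INTER_CUBIC))
E
```

```text
{'time': np.float64(6.083), 'q': array([-2.6672e+01, -1.2390e+00,  8.0390e+00,  9.9318e+01,  5.0000e-03,
        1.3266e+01]), 'ee_pos': array([ 0.444, -0.223,  0.27 ]), 'tcp_rot': array([-1.79996e+02, -4.00000e-02,  1.40062e+02]), 'wrist_force': array([ 0.598, -0.017, -1.977]), 'torque': array([0.013, 0.022, 0.032])}
```

View pics/c3.png

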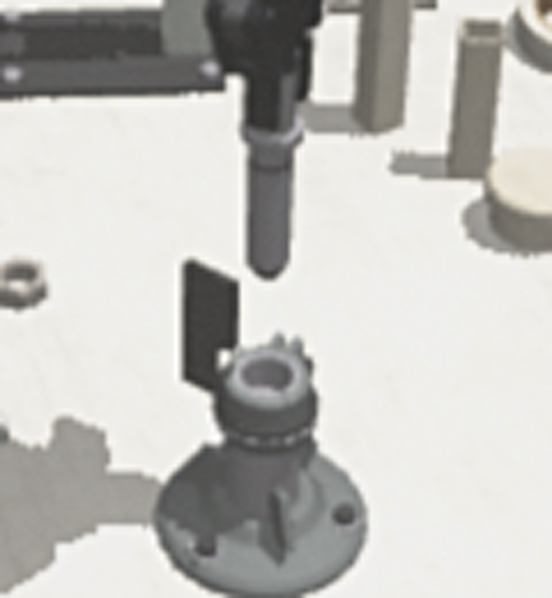

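The leg hangs over the sleeve: its ring mark is at crop (271,166), the foot at (268,273) and the sleeve mouth at (266,372). I'll check the numbers against projection.

```bash
python3 - <<'E'
from h import *
np.set_printoptions(precision=2,suppress=True)
for x,y in((.444,-.223),(.4445,-.224)):
  print(proj('side',[[x,y,.2443],[x,y,.1743],[x,y,.105]]))
print([310+271/4.6,230+166/4.6],[310+268/4.6,230+273/4.6],[310+266/4.6,230+372/4.6])
im=cv2.imread('pics/s3.png').astype(int).sum(2)
for v in range(262,292): 
  r=im[v,355:385]; print(v,r[4:24])
E
```

```text
[[369.74 262.98]
 [368.78 287.95]
 [367.89 311.03]]
[[370.13 263.21]
 [369.15 288.19]
 [368.25 311.28]]
[368.9130434782609, 266.0869565217391] [368.2608695652174, 289.3478260869565] [367.82608695652175, 310.8695652173913]
262 [710 715 723 735 609 364 272 281 287 289 290 296 308 297 343 610 720 720
 713 709]
263 [711 714 716 732 602 357 265 283 286 294 282 293 296 275 364 682 725 712
 709 709]
264 [712 710 714 728 552 300 256 286 298 296 297 289 286 262 344 682 724 709
 705 705]
265 [709 710 715 729 526 268 232 273 297 296 298 294 274 236 355 681 720 709
 703 703]
266 [710 710 719 732 539 281 222 227 243 247 247 237 248 226 375 681 719 710
 706 705]
267 [712 712 719 734 542 299 250 262 248 249 245 252 288 283 399 686 717 707
 705 704]
268 [712 711 719 735 544 301 265 284 291 284 287 293 313 309 410 684 712 704
 701 699]
269 [711 714 720 736 540 300 269 293 292 299 299 303 313 319 455 695 715 701
 698 696]
270 [711 712 720 734 544 303 273 289 298 299 296 311 318 318 486 702 714 706
 700 699]
271 [710 713 720 737 545 303 264 289 293 299 302 318 318 319 476 697 717 708
 704 706]
272 [713
[... 1031 characters left out ...]
711]
284 [712 713 720 740 512 265 276 295 300 309 312 322 308 343 690 728 715 711
 714 711]
285 [711 710 721 741 502 269 272 297 296 306 314 317 308 343 687 728 715 714
 713 711]
286 [714 713 717 731 506 268 267 291 302 309 318 318 311 393 692 724 716 713
 713 709]
287 [720 717 714 726 561 324 264 281 303 312 310 307 326 525 708 720 714 708
 710 710]
288 [730 727 720 726 699 505 284 233 279 303 276 258 383 658 719 718 712 709
 709 711]
289 [614 716 730 729 732 701 449 243 197 204 204 348 605 718 722 714 709 709
 710 710]
290 [368 503 606 708 727 732 687 542 358 327 373 603 720 728 716 714 711 711
 713 713]
291 [225 240 349 686 726 724 729 713 672 663 675 718 727 717 714 712 713 712
 715 712]
```

```bash
python3 - <<'E'
from h import *
np.set_printoptions(precision=2,suppress=True)
c=np.array([.444,-.223]); d=np.array([-.367,-.93])
for z in(.248,.246,.244,.242,.240): print(z,proj('side',[*(c+.011*d),z]), proj('side',[*(c+.0075*d),z-.07]))
im=cv2.imread('pics/s3.png').astype(int).sum(2)
print(im[258:270,366:371].mean(1))
E
```

```text
0.248 [[369.67 264.87]] [[368.75 288.94]]
0.246 [[369.65 265.61]] [[368.72 289.64]]
0.244 [[369.62 266.36]] [[368.69 290.33]]
0.242 [[369.59 267.1 ]] [[368.67 291.02]]
0.24 [[369.56 267.83]] [[368.64 291.7 ]]
[245.  342.6 357.8 312.6 288.6 287.6 293.2 291.6 240.2 251.2 287.8 297.2]
```

The mark height is confirmed: the TCP is 26 mm above the mark. The leg sits about 1.7 mm left of the sleeve axis in the image, so I correct for that and start the insertion.

In the tool's units: -8.8 cm / 100 = -0.088, 0.15 cm / 100 = 0.0015.

>>> {"op": "servo_tool", "data": {
  "moves": [
    [0.0015, -0.001, -0.015, 0],
    [0.0015, -0.001, -0.03, 0],
    [0.0015, -0.001, -0.045, 0],
    [0.0015, -0.001, -0.055, 0],
    [0.0015, -0.001, -0.063, 0],
    [0.0015, -0.001, -0.068, 0],
    [0.0015, -0.001, -0.073, 0],
    [0.0015, -0.001, -0.078, 0],
    [0.0015, -0.001, -0.083, 0],
    [0.0015, -0.001, -0.088, 0],
    [0.0015, -0.001, -0.088, 0],
    [0.0015, -0.001, -0.088, 0]
  ]
}}

```text
time: 7.13
ee_pos: [0.4455, -0.2245, 0.1818]
tcp_rot: [180.0, -0.1, 140.0]
wrist_force: [1.9, 4.6, -4.5]
opening: 0.0211
grasp_force: 40.1
```

In the tool's units: -2.5 cm / 100 = -0.025, 0.05 cm / 100 = 0.0005.

>>> {"op": "servo_tool", "data": {
  "moves": [
    [0.0005, 0.001, -0.005, 0],
    [0.0005, 0.001, -0.01, 0],
    [0.0005, 0.001, -0.015, 0],
    [0.0005, 0.001, -0.02, 0],
    [0.0005, 0.001, -0.025, 0],
    [0.0005, 0.001, -0.025, 0]
  ]
}}

```text
time: 7.63
ee_pos: [0.4457, -0.2238, 0.156]
tcp_rot: [-180.0, -0.1, 140.0]
wrist_force: [0.9, 1.1, -3.2]
opening: 0.0209
grasp_force: 40.0
```

In the tool's units: -2.5 cm / 100 = -0.025, -2.3 cm / 100 = -0.023.

>>> {"op": "servo_tool", "data": {
  "moves": [
    [0, 0, -0.005, 0],
    [0, 0, -0.01, 0],
    [0, 0, -0.015, 0],
    [0, 0, -0.02, 0],
    [0, 0, -0.023, 0],
    [0, 0, -0.025, 0],
    [0, 0, -0.025, 0],
    [0, 0, -0.025, 0]
  ]
}}

```text
time: 8.3
ee_pos: [0.446, -0.2238, 0.1322]
tcp_rot: [-180.0, -0.0, 140.0]
wrist_force: [0.4, 0.7, -3.7]
opening: 0.0209
grasp_force: 40.0
```

```bash
python3 - <<'E'
from h import *
o=get_obs();print({k:np.round(o[k],4) for k in('time','ee_pos','tcp_rot','wrist_force','torque')})
s=snap('side','s4.png')
i=s[240:350,320:420,::-1]
cv2.imwrite('pics/c4.png',cv2.resize(i,None,fx=5.4,fy=5.4,interpolation=cv2.INTER_CUBIC))
E
```

```text
{'time': np.float64(8.3), 'ee_pos': array([ 0.446 , -0.2238,  0.1322]), 'tcp_rot': array([-1.799941e+02, -1.420000e-02,  1.400217e+02]), 'wrist_force': array([ 0.4459,  0.725 , -3.6936]), 'torque': array([ 0.1706, -0.1459,  0.0291])}
```

View pics/c4.png

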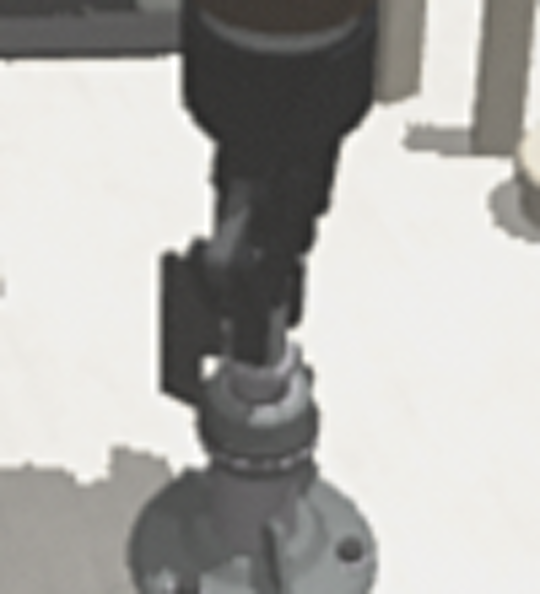

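The leg is in the sleeve with its collar just above the mouth, at (260,375) in the crop, and the lever handle at (185,325) has not moved. I lower the last 1 mm and start turning.

In the tool's units: -0.1 cm / 100 = -0.001, 0.06 rad / 1.5708 = 0.0382.

>>> {"op": "servo_tool", "data": {
  "moves": [
    [0, 0, -0.001, 0],
    [0, 0, -0.001, 0],
    [0, 0, -0.001, 0],
    [0, 0, -0.001, 0.0382],
    [0, 0, -0.001, 0.0764],
    [0, 0, -0.001, 0.1146],
    [0, 0, -0.001, 0.1528],
    [0, 0, -0.001, 0.191],
    [0, 0, -0.001, 0.2292],
    [0, 0, -0.001, 0.2674],
    [0, 0, -0.001, 0.3056],
    [0, 0, -0.001, 0.3438],
    [0, 0, -0.001, 0.382],
    [0, 0, -0.001, 0.382]
  ]
}}

```text
time: 9.52
ee_pos: [0.4462, -0.2228, 0.1312]
tcp_rot: [179.9, 0.0, 174.6]
wrist_force: [2.1, 6.8, -2.6]
opening: 0.0211
grasp_force: 40.2
```

In the tool's units: 0.6 rad / 1.5708 = 0.382.

>>> {"op": "servo_tool", "data": {
  "moves": [
    [0, 0, 0, 0.0382],
    [0, 0, 0, 0.0764],
    [0, 0, 0, 0.1146],
    [0, 0, 0, 0.1528],
    [0, 0, 0, 0.191],
    [0, 0, 0, 0.2292],
    [0, 0, 0, 0.2674],
    [0, 0, 0, 0.3056],
    [0, 0, 0, 0.3438],
    [0, 0, 0, 0.382],
    [0, 0, 0, 0.382]
  ]
}}

```text
time: 10.43
ee_pos: [0.4469, -0.2221, 0.1313]
tcp_rot: [179.9, 0.2, -150.9]
wrist_force: [5.5, 10.0, -1.6]
opening: 0.0213
grasp_force: 46.6
```

```bash
python3 - <<'E'
from h import *
o=get_obs();print({k:np.round(o[k],4) for k in('time','q','ee_pos','tcp_rot','wrist_force','torque')})
s=snap('side','s5.png')
i=s[240:350,320:420,::-1]
cv2.imwrite('pics/c5.png',cv2.resize(i,None,fx=5.4,fy=5.4,interpolation=cv2.INTER_CUBIC))
E
```

```text
{'time': np.float64(10.4333), 'q': array([-26.5662,  -2.8127,  -8.8891,  83.9367,   0.2455, -55.6267]), 'ee_pos': array([ 0.4469, -0.2221,  0.1313]), 'tcp_rot': array([ 179.8505,    0.1952, -150.9398]), 'wrist_force': array([ 5.5329, 10.0329, -1.5737]), 'torque': array([ 2.4347, -0.9567, -0.1502])}
```

View pics/c5.png

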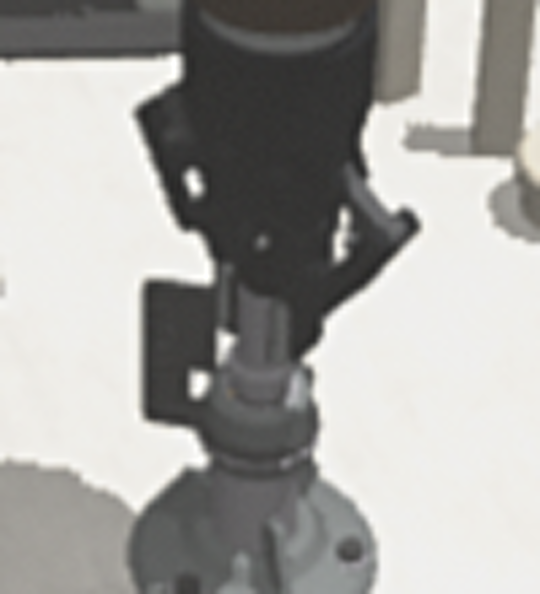

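The handle has swung with the finger and its blade top now spans (145,283) to (215,285). The mark and collar look level. I continue in small steps to the stop.

In the tool's units: 0.12 rad / 1.5708 = 0.0764.

>>> {"op": "servo_tool", "data": {
  "moves": [
    [0, 0, 0, 0.0255],
    [0, 0, 0, 0.0509],
    [0, 0, 0, 0.0764],
    [0, 0, 0, 0.0764]
  ]
}}

```text
time: 10.82
ee_pos: [0.4468, -0.2218, 0.1313]
tcp_rot: [179.8, 0.2, -144.1]
wrist_force: [6.0, 12.8, -1.4]
opening: 0.0211
grasp_force: 51.3
```

In the tool's units: 0.05 rad / 1.5708 = 0.0318.

>>> {"op": "servo_tool", "data": {
  "moves": [
    [0, 0, 0, 0.0191],
    [0, 0, 0, 0.0318],
    [0, 0, 0, 0.0318],
    [0, 0, 0, 0.0318]
  ]
}}

```text
time: 11.15
ee_pos: [0.4468, -0.2217, 0.1312]
tcp_rot: [179.8, 0.2, -141.4]
wrist_force: [6.3, 12.4, -1.1]
opening: 0.021
grasp_force: 53.5
```

```bash
python3 - <<'E'
from h import *
o=get_obs();print({k:np.round(o[k],4) for k in('time','q','ee_pos','tcp_rot','wrist_force','torque')})
E
```

```text
{'time': np.float64(11.15), 'q': array([-26.5548,  -2.8115,  -8.8912,  83.9612,   0.2897, -65.1514]), 'ee_pos': array([ 0.4468, -0.2217,  0.1312]), 'tcp_rot': array([ 179.8411,    0.2457, -141.4038]), 'wrist_force': array([ 6.3045, 12.3868, -1.0553]), 'torque': array([ 3.0938, -0.7185, -0.2533])}
```

In the tool's units: 0.05 rad / 1.5708 = 0.0318.

>>> {"op": "servo_tool", "data": {
  "moves": [
    [0, 0, 0, 0.0191],
    [0, 0, 0, 0.0318],
    [0, 0, 0, 0.0318],
    [0, 0, 0, 0.0318]
  ]
}}

```text
time: 11.48
ee_pos: [0.4469, -0.2215, 0.1313]
tcp_rot: [179.8, 0.3, -138.5]
wrist_force: [6.5, 13.9, -1.0]
opening: 0.0211
grasp_force: 55.2
```

In the tool's units: 0.04 rad / 1.5708 = 0.0255.

>>> {"op": "servo_tool", "data": {
  "moves": [
    [0, 0, 0, 0.0191],
    [0, 0, 0, 0.0255],
    [0, 0, 0, 0.0255],
    [0, 0, 0, 0.0255]
  ]
}}

```text
time: 11.82
ee_pos: [0.4469, -0.2214, 0.1312]
tcp_rot: [179.8, 0.3, -136.2]
wrist_force: [6.5, 14.1, -1.2]
opening: 0.0212
grasp_force: 56.2
```

```bash
python3 - <<'E'
from h import *
o=get_obs();print({k:np.round(o[k],4) for k in('time','ee_pos','tcp_rot','wrist_force','torque')})
s=snap('side','s6.png')
i=s[250:350,320:420,::-1]
cv2.imwrite('pics/c6.png',cv2.resize(i,None,fx=6,fy=6,interpolation=cv2.INTER_CUBIC))
np.set_printoptions(precision=1,suppress=True)
for a in(.6,.7,.8,.85,.9):
  t=np.radians(126)+a; e=np.array([np.cos(t),np.sin(t)]);c=np.array([.4443,-.2242])
  print(a,((proj('side',[[*(c+.051*e),.155],[*(c+.018*e),.155],[*(c+.051*e),.06]])-[320,250])*6).round().tolist())
E
```

```text
{'time': np.float64(11.8167), 'ee_pos': array([ 0.4469, -0.2214,  0.1312]), 'tcp_rot': array([ 179.8421,    0.2886, -136.2366]), 'wrist_force': array([ 6.4861, 14.1197, -1.1534]), 'torque': array([ 3.3918, -0.7674, -0.2609])}
0.6 [[155.0, 266.0], [244.0, 268.0], [154.0, 450.0]]
0.7 [[155.0, 275.0], [244.0, 271.0], [154.0, 459.0]]
0.8 [[157.0, 284.0], [245.0, 275.0], [156.0, 469.0]]
0.85 [[158.0, 289.0], [246.0, 276.0], [157.0, 473.0]]
0.9 [[160.0, 294.0], [246.0, 278.0], [159.0, 478.0]]
```

View pics/c6.png

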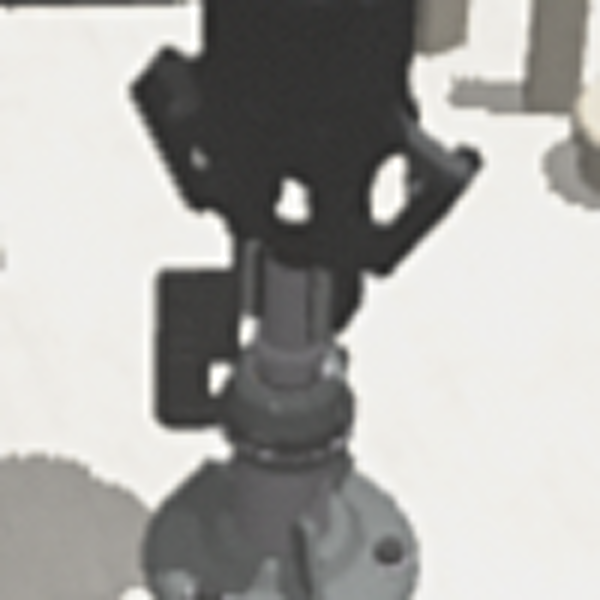

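The handle's outer top corner is at (157,272), and the slope of its top edge puts the lever at about 0.68 rad, so it has not reached the stop. I keep turning and watch the torque.

In the tool's units: 0.03 rad / 1.5708 = 0.0191.

>>> {"op": "servo_tool", "data": {
  "moves": [
    [0, 0, 0, 0.0191],
    [0, 0, 0, 0.0382],
    [0, 0, 0, 0.0573],
    [0, 0, 0, 0.0573],
    [0, 0, 0, 0.0573]
  ]
}}

```text
time: 12.28
ee_pos: [0.447, -0.221, 0.1313]
tcp_rot: [179.9, 0.4, -131.1]
wrist_force: [7.9, 18.3, -1.4]
opening: 0.0208
grasp_force: 57.0
```

In the tool's units: 0.06 rad / 1.5708 = 0.0382.

>>> {"op": "servo_tool", "data": {
  "moves": [
    [0, 0, 0, 0.0191],
    [0, 0, 0, 0.0382],
    [0, 0, 0, 0.0382],
    [0, 0, 0, 0.0382]
  ]
}}

```text
time: 12.62
ee_pos: [0.4471, -0.2206, 0.1313]
tcp_rot: [179.9, 0.4, -127.6]
wrist_force: [8.7, 20.3, 1.0]
opening: 0.0209
grasp_force: 57.5
```

In the tool's units: 0.05 rad / 1.5708 = 0.0318.

>>> {"op": "servo_tool", "data": {
  "moves": [
    [0, 0, 0, 0.0191],
    [0, 0, 0, 0.0318],
    [0, 0, 0, 0.0318],
    [0, 0, 0, 0.0318]
  ]
}}

```text
time: 12.95
ee_pos: [0.4472, -0.2202, 0.1313]
tcp_rot: [179.9, 0.5, -124.8]
wrist_force: [9.3, 23.4, -1.2]
opening: 0.0209
grasp_force: 57.0
```

```bash
python3 - <<'E'
from h import *
o=get_obs();print({k:np.round(o[k],4) for k in('time','q','ee_pos','tcp_rot','wrist_force','torque')})
s=snap('side','s7.png')
g=s.astype(int).sum(2)
for u in range(346,362):print(u,g[290:298,u], 'bot',g[317:326,u])
E
```

```text
{'time': np.float64(12.95), 'q': array([-26.4861,  -2.8212,  -8.8976,  84.0019,   0.4735, -81.7342]), 'ee_pos': array([ 0.4472, -0.2202,  0.1313]), 'tcp_rot': array([ 179.8544,    0.4573, -124.7528]), 'wrist_force': array([ 9.2618, 23.3656, -1.1504]), 'torque': array([ 4.7649, -1.1523, -0.7008])}
346 [712 709 711 712 716 722 665 521] bot [291 293 296 293 303 496 698 723 714]
347 [708 708 710 713 720 729 569 288] bot [174 176 175 175 159 278 560 707 716]
348 [709 708 711 714 722 738 543 227] bot [181 178 184 188 162 184 429 681 717]
349 [712 711 711 715 723 741 532 218] bot [187 189 194 194 174 192 465 695 718]
350 [713 712 711 713 721 706 464 206] bot [189 189 190 196 170 198 509 704 718]
351 [713 710 711 716 725 681 421 204] bot [185 189 194 192 170 229 610 727 720]
352 [715 712 711 716 723 630 360 191] bot [185 190 197 192 163 236 646 735 724]
353 [714 713 712 717 726 607 333 199] bot [181 189 200 186 168 274 661 734 728]
354 [717 715 712 717 731 606 332 196] bot [179 186 205 190 161 299 661 734 700]
355 [718 715 712 719 734 580 291 189] bot [237 199 201 187 179 368 686 742 726]
356 [733 724 725 733 748 567 264 188] bot [215 194 197 184 187 391 691 751 751]
357 [713 748 748 753 763 556 240 183] bot [193 197 198 179 196 293 519 723 743]
358 [429 491 492 497 498 353 201 184] bot [207 205 200 188 188 227 310 506 525]
359 [171 172 171 173 176 171 185 185] bot [216 219 215 201 200 208 262 313 275]
360 [145 157 182 185 191 207 215 218] bot [228 226 225 215 214 203 233 289 240]
361 [168 250 284 279 279 276 279 278] bot [235 229 235 229 222 225 211 268 244]
```

In the tool's units: 0.05 rad / 1.5708 = 0.0318.

>>> {"op": "servo_tool", "data": {
  "moves": [
    [0, 0, 0, 0.0191],
    [0, 0, 0, 0.0318],
    [0, 0, 0, 0.0318],
    [0, 0, 0, 0.0318]
  ]
}}

```text
time: 13.33
ee_pos: [0.4473, -0.2196, 0.1313]
tcp_rot: [179.9, 0.5, -121.9]
wrist_force: [8.5, 26.8, 0.5]
opening: 0.0213
grasp_force: 61.5
```

In the tool's units: 0.05 rad / 1.5708 = 0.0318.

>>> {"op": "servo_tool", "data": {
  "moves": [
    [0, 0, 0, 0.0191],
    [0, 0, 0, 0.0318],
    [0, 0, 0, 0.0318],
    [0, 0, 0, 0.0318]
  ]
}}

```text
time: 13.67
ee_pos: [0.4475, -0.2188, 0.1312]
tcp_rot: [179.9, 0.6, -119.0]
wrist_force: [11.3, 31.3, 0.2]
opening: 0.0207
grasp_force: 63.9
```

```bash
python3 - <<'E'
from h import *
o=get_obs();print({k:np.round(o[k],4) for k in('time','q','ee_pos','tcp_rot','wrist_force','torque')})
s=snap('side','s8.png')
g=s.astype(int).sum(2)
for u in range(346,362,2):print(u,g[290:300,u], 'bot',g[317:328,u])
i=s[250:350,320:420,::-1]
cv2.imwrite('pics/c8.png',cv2.resize(i,None,fx=6,fy=6,interpolation=cv2.INTER_CUBIC))
E
```

```text
{'time': np.float64(13.6667), 'q': array([-26.4241,  -2.8268,  -8.9074,  84.0346,   0.6498, -87.4372]), 'ee_pos': array([ 0.4475, -0.2188,  0.1312]), 'tcp_rot': array([ 179.8558,    0.644 , -118.9884]), 'wrist_force': array([11.3174, 31.3238,  0.2193]), 'torque': array([ 6.3731, -1.6054, -1.0679])}
346 [711 710 710 712 715 721 663 521 432 389] bot [295 299 295 286 304 500 696 722 717 711 707]
348 [708 707 712 715 721 737 540 223 171 172] bot [182 178 181 192 167 178 427 680 716 709 708]
350 [714 711 711 714 723 705 467 207 186 187] bot [186 188 193 195 174 201 514 704 717 712 714]
352 [717 714 713 715 725 633 364 193 183 182] bot [185 188 193 192 164 237 651 734 725 729 706]
354 [719 715 714 717 731 608 332 197 183 184] bot [181 188 202 184 167 297 663 738 701 510 298]
356 [736 729 724 730 745 570 265 184 184 186] bot [216 189 195 186 189 395 689 749 752 583 322]
358 [429 496 495 497 500 350 195 184 186 179] bot [207 203 204 199 193 226 309 505 525 380 262]
360 [142 140 154 162 163 176 187 194 186 194] bot [227 218 227 219 218 201 233 292 238 214 251]
```

View pics/c8.png

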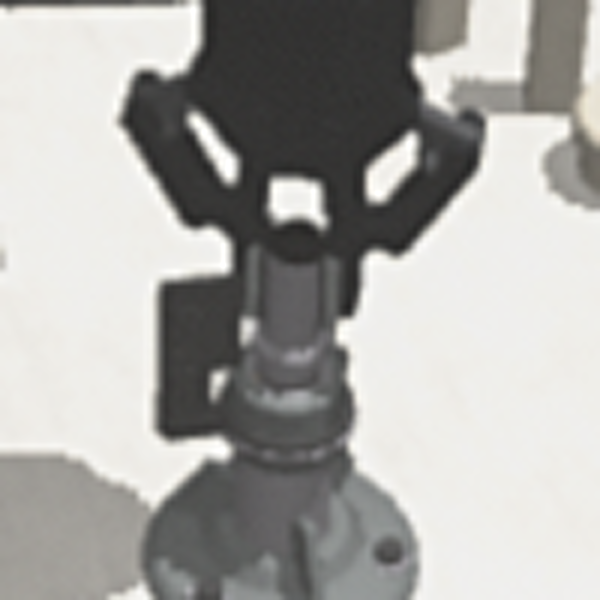

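The handle pixels are identical to the previous picture, so the lever is already at its stop. I back off the excess push by 0.1 rad, which keeps it pressed there, and check that the mark is level.

In the tool's units: -0.1 rad / 1.5708 = -0.0637.

>>> {"op": "servo_tool", "data": {
  "moves": [
    [0, 0, 0, -0.0318],
    [0, 0, 0, -0.0637],
    [0, 0, 0, -0.0637],
    [0, 0, 0, -0.0637],
    [0, 0, 0, -0.0637]
  ]
}}

```text
time: 14.13
ee_pos: [0.4472, -0.2202, 0.1313]
tcp_rot: [179.9, 0.5, -124.7]
wrist_force: [9.4, 23.1, -0.6]
opening: 0.0206
grasp_force: 58.3
```

```bash
python3 - <<'E'
from h import *
o=get_obs();print({k:np.round(o[k],4) for k in('time','ee_pos','tcp_rot','wrist_force','torque','grasp_force')})
s=snap('side','s9.png')
g=s.astype(int).sum(2)
for u in range(346,358,2):print(u,g[290:300,u], 'bot',g[317:328,u])
i=s[295:330,345:395,::-1]
cv2.imwrite('pics/c9.png',cv2.resize(i,None,fx=14,fy=14,interpolation=cv2.INTER_CUBIC))
d=np.array([-.367,-.93]);c=np.array([.4445,-.224])
for r,z in((.015,.117),(.015,.124),(.011,.105),(.013,.105),(-.013,.105),(.0,.183),(0,.175)):print(r,z,(proj('side',[*(c+r*d),z])-[344.5,294.5])*14)
E
```

```text
{'time': np.float64(14.1333), 'ee_pos': array([ 0.4472, -0.2202,  0.1313]), 'tcp_rot': array([ 179.8628,    0.4505, -124.7193]), 'wrist_force': array([ 9.3548, 23.1338, -0.5704]), 'torque': array([ 4.6933, -1.2926, -0.1238]), 'grasp_force': np.float64(58.2931)}
346 [710 710 709 714 717 722 662 523 427 388] bot [288 298 298 290 304 497 699 720 717 711 710]
348 [707 706 711 715 723 739 540 227 171 173] bot [178 184 176 188 163 179 426 681 715 709 709]
350 [711 711 711 714 723 707 467 206 178 184] bot [188 191 193 195 175 204 512 705 718 711 712]
352 [715 713 712 716 725 628 362 197 184 185] bot [182 192 200 197 156 239 649 735 723 728 706]
354 [713 713 712 717 730 604 332 188 181 184] bot [182 183 201 187 171 299 661 734 701 510 298]
356 [732 726 725 731 748 571 269 186 190 185] bot [216 192 201 184 186 393 692 750 749 584 322]
0.015 0.117 [[332.24798688 245.35113648]]
0.015 0.124 [[333.50456646 213.21556699]]
0.011 0.105 [[330.7604865  282.46779273]]
0.013 0.105 [[330.43746144 291.19040024]]
-0.013 0.105 [[334.57165378 179.55529245]]
0.0 0.183 [[ 346.80209082 -130.42820274]]
0 0.175 [[345.286828   -91.66298036]]
```

View pics/c9.png

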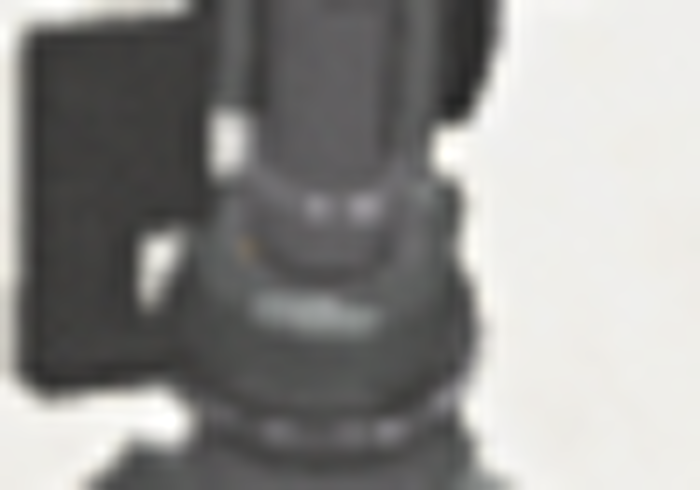

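```bash
python3 - <<'E'
from h import *
b=np.array([.4440,-.2242])
def edge(f,us,v0,v1):
    g=cv2.imread('pics/'+f).astype(float).sum(2); P=[]
    for u in us:
        r=g[v0:v1,u]; k=np.argmax(r<460); P.append((u,v0+k-1+(r[k-1]-460)/(r[k-1]-r[k])))
    P=np.array(P);m=np.polyfit(P[:,0],P[:,1],1);print(f,P.round(2).tolist())
    q=[onz('side',u,np.polyval(m,u),.155)[:2] for u in(us[0]-.5,us[-1]+.5)]
    e=q[0]-q[1];print('edge dir',np.degrees(np.arctan2(e[1],e[0])),'outer corner dir',np.degrees(np.arctan2(*(q[0]-b)[::-1])),'r',np.linalg.norm(q[0]-b))
edge('s0.png',range(351,361),278,300)
edge('s9.png',range(347,357),286,300)
E
```

```text
s0.png [[351.0, 286.08], [352.0, 286.36], [353.0, 286.87], [354.0, 287.39], [355.0, 287.87], [356.0, 288.28], [357.0, 288.61], [358.0, 289.22], [359.0, 289.64], [360.0, 290.2]]
edge dir 127.14851048767856 outer corner dir 124.74331418752134 r 0.05017466499301905
s9.png [[347.0, 296.38], [348.0, 296.26], [349.0, 296.24], [350.0, 296.03], [351.0, 288.45], [352.0, 250.62], [353.0, 560.0], [354.0, 289.06], [355.0, 294.0], [356.0, 274.42]]
edge dir 84.29935261625903 outer corner dir 177.15591633959212 r 0.05090122612508313
```

The handle's outer corner turned from 124.7° to 177.2°, about 0.91 rad, at a radius of 51 mm, so the lever is fully closed. The mark is level and the leg is gripped. I let it settle briefly, then hand in.

>>> {"op": "servo_tool", "data": {
  "moves": [
    [0, 0, 0, 0],
    [0, 0, 0, 0],
    [0, 0, 0, 0],
    [0, 0, 0, 0],
    [0, 0, 0, 0],
    [0, 0, 0, 0]
  ]
}}

```text
time: 14.68
ee_pos: [0.4473, -0.2202, 0.1312]
tcp_rot: [179.9, 0.5, -124.7]
wrist_force: [9.5, 22.0, -1.3]
opening: 0.0206
grasp_force: 58.3
```

```bash
python3 -c "
from workcell import *
print(job_done())"
```

```text
the job is handed in; nothing more can be done
None
```

I handed the job in at about 14.7 s with the leg gripped in the sleeve, its ring mark within about 2 mm of the sleeve top and the cam lever at its stop (about 0.91 rad measured); no verdict came back, and I didn't re-measure the bystanders, though the arm stayed well clear of them.

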